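# Swing up the weighted back-rest and stand the board on it

### The arm

A 6-joint arm with a two-finger parallel gripper is mounted at the origin on the work surface. World frame = base frame: x ahead of the robot, y to its left, z up, the work surface at z = 0. Lengths are in mm, angles in rad, forces in N, time in s.
With the tool pointing down it reaches from about 300 to 775 mm from the base axis. Payload 14.6 kg.
Tool frame: the origin (TCP) lies at the very end of the fingers, on their centre line; the grasp point (between the pads) lies 19 mm behind it; z points along the fingers, y is the line along which they close (so a half turn about z gives the same grasp; the last joint's range is limited). The gripper opens to 94 mm and grips with 3 to 60 N. Pads are 16 mm wide; open, the fingers measure 119 mm over their backs; the gripper's body (75 mm by 177 mm) begins 78 mm behind the grasp point.
Start: joints at [-1.225, 0.3, 1.521, -0, 1.321, -0.067], TCP at [220.639, -503.793, 205.446] pointing down, gripper open.
Joint ranges: [-3.03, 3.03], [-0.79, 2.21], [0.23, 2.52], [-1.04, 4.18], [0, 3.07], [-2.55, 2.55]. Speed limits (rad/s): [2.22, 2.22, 2.57, 3.14, 3.14, 3.14].

### API

Orientations are given as [roll, pitch, yaw] about the fixed x, y, z axes, in that order (R = Rz(yaw) Ry(pitch) Rx(roll)).
In Python, from cell import manip, camera, get_calibration gives the robot as it stands. The module is installed in compiled form; this text tells all that it offers.
- The arm moves only by the tool jog_arm, never from a script. Its argument "plan" is one flat list of numbers, 6 for each row, row after row: the shift along the world's x, y, z in m, then the turn, a rotation vector about the world's x, y, z in degrees. A call has 1 to 20 rows; each row is the pose to reach, as a shift and turn from the pose commanded when the call began; what a row does not reach only later rows make up. A row lasts 1/10 s, in which the tool goes at most 50 mm and 8.59 degrees, less where a joint would pass 70% of its speed; a pose out of reach is approached as far as the arm can. A call with a gripper value outside its range is refused whole. "claw" is the finger opening in m, from 0 to 0.094, set as the call begins (left out, the last holds). The fingers move at their own pace and stop on an object; "force" is the grip in N (left out, the last holds). Time passes only in rows, so rows that repeat a pose let the fingers close. It gives the time, the measured TCP pose, the force, the opening and the grip force at its end, in the units of the state.
- manip.read_state(): the state, without advancing time (a new reading comes with each control period).
- camera(name): name is "side" or "top" or "wrist"; returns (picture, depth): 400x640x3 uint8, red, green, blue; 400x640 float32, mm along the optical axis (not along the pixel's ray), 0 where there is no reading.
- get_calibration(name): a dict with "fx", "fy", "cx", "cy" (pixels), "origin" and "attitude" of the camera in the world. Camera axes: x right, y down, z forward; pixel columns grow to the right and rows downward; lengths in mm; the calibration is good to about 2 mm. A picture is of the moment at which its call begins: read the wrist's pose just before it. get_calibration takes no time and is no camera call; for the wrist camera it gives the pose at the moment of the call.
- manip.sign_off(): hands the job in; it is judged then, once.
The state is a dict: "clock": time; "joints": joint angles; "qd": joint speeds; "effort": joint torques, N m; "eef_pos": TCP position; "eef_rot": TCP orientation; "wrist_force": force on the tool from outside, world axes, zero at the start; "moment": the same for the moment, N m; "finger_gap": finger opening in mm; "finger_force": force on a finger pad.
Only numpy, scipy, OpenCV 4.12 (cv2) and the standard library are available. Lean on these libraries where they do the work, as an engineer would, in place of code of your own. Each camera call takes 0.05 s, during which the arm holds its last target. There are 200 camera calls.

### The job

Swing the inspection stand's folded back-rest plate up and over past its dead point, until it rests open against its stop and stays there by itself. Then take the circuit-board carrier out of the rack and stand it upright in the stand, lower edge down in the channel behind the front lip and leaning back against the open back-rest, roughly in the middle. Do not drop it in, and leave the meter, the phone and the jar alone.

Things in the scene. Friction and masses are not known exactly. Their poses are not given: they have to be found in the camera images.
- stand: Inspection stand screwed to the bench. Grey base plate 115 x 170 x 12 mm, its front edge 55 mm before the hinge. Origin on the bench right below the hinge axis; x is level and points from the front lip to the rear, y runs along the hinge, z up. Hinge cheeks 12 mm wide at y = +-77 mm, 70 mm tall. Aluminium front lip 150 mm long, 6 mm thick, at x = -43.5 to -49.5 mm, its top 46 mm above the bench.
- stand_hinge (a point): Centre of the back-rest's hinge axis, 58 mm above the bench; the axis runs along the stand's y. The hinge is free and damped and the plate heavy (0.5 to 0.7 kg): lifting it at its free edge takes 3 to 4 N at first, less and less up to the dead point at about 1.63 rad; let go below that it falls back to 0, beyond it falls open to 1.92 and stays.
- panel (a joint): Back-rest angle, rad: 0 folded level, pointing forward (stand -x) over the lip; 1.57 upright; 1.92 against its stop, leaning back 20 degrees. Steel plate 130 mm wide (y), 5 mm thick, reaching 85 mm from the hinge axis. Its side that is underneath when folded lies 8 mm from the hinge axis (50 mm above the bench) and is the side that the carrier leans on when open.
- panel_edge (a point): Middle of the plate's free edge (mid-thickness), 85 mm from the hinge. On the plate's back (on top when folded) a steel weight bar 12 mm wide, 14 mm tall runs along this edge. Folded, the edge overhangs the base by 30 mm with only the bench, 50 mm lower, under it: shut fingers tilted 45 degrees reach under it from the front and can swing the plate up along an arc about the hinge.
- carrier_mid (a point): Centre of the board carrier: flat slab 12 mm thick (own x), 110 mm wide (own y), 175 mm tall (own z, up), aluminium frame round a green circuit board, 0.2 to 0.4 kg. It starts standing in the rack. Standing correctly in the stand its centre is 90 to 98 mm above the bench, within 15 mm of the hinge axis seen from above, and it leans back 17 to 25 degrees.
- rack: Black plastic rack, fixed to the bench, base 110 x 150 x 8 mm thick, origin at the centre of its underside, z up. One slot along its y, 15 mm wide (x) and 119 mm long, floor 8 mm and top 58 mm above the bench.
- meter: Blue hand-held multimeter lying on its back, 180 x 85 x 43 mm, leave alone. Origin at the centre of its underside, long side along x.
- phone: Black phone lying flat, 150 x 72 x 10 mm, leave alone. Origin at the centre of its underside, long side along x.
- jar: White plastic jar, 48 mm diameter, 55 mm tall, leave alone. Origin at the centre of its underside.
- channel (a point): Where the middle of the carrier's lower edge goes: on the base plate, 12 mm above the bench, 33.5 mm in front of the hinge axis, between the lip and the back-rest (about 7 mm of play front to back, room of 142 mm along y). Axes as the stand's.
- carrier_top (a point): Middle of the carrier's top edge, 87.5 mm above its centre. The solid top rail is 28 mm deep: hold it from above across its 12 mm. Leaning on the open back-rest the carrier reaches about 38 mm beyond the plate's free edge, so there is room to let go there with the fingers in line with the leaning carrier.
Not all that is in view belongs to the job. Of the things that look like the part that bears carrier_mid, the middle-sized one is meant.

How it is judged:
By the outcome, as a careful person would: the job done as asked, in the order asked, and still so for the second after the job is handed in, with the robot touching nothing.
It also fails if it takes over 56 s, if anything falls off the work surface, if the arm or the gripper's body presses on something with over 40 N, if the wrist force passes 120 N, or if a joint passes its speed limit or range.

## Working session

There is one attempt and no reset: what is moved stays moved. The work goes in short steps, Python scripts to look and compute and a tool call to move; the robot and the scene stay as the last step left them, time stands still between calls to the robot, and variables do not carry over. Pictures are saved under pics/ and viewed, at most 10 in all, crops included, and the job is handed in when it is done.

Besides the shell and the picture viewer there is one more tool, called after "Emit:" as name(argument=value, ...) on one line, values as JSON. jog_arm: Moves the arm, as the interface text tells. Its arguments: {"type":"object","properties":{"plan":{"type":"array"},"claw":{"type":"number"},"force":{"type":"number"}},"required":["plan"]}

```bash
mkdir -p pics
cat > h.py <<'E'
import numpy as np, cv2
from cell import manip, camera, get_calibration
np.set_printoptions(precision=1,suppress=True)
def snap(n,tag):
    c=get_calibration(n); p,d=camera(n); cv2.imwrite(f'pics/{tag}.png',p[:,:,::-1]); np.savez(f'pics/{tag}.npz',p=p,d=d,c=np.array(c,dtype=object)); return p,d,c
def load(tag):
    z=np.load(f'pics/{tag}.npz',allow_pickle=True); return z['p'],z['d'],z['c'].item()
def rot(c):
    a=np.array(c['attitude'],float)
    if a.shape==(3,3): return a
    from scipy.spatial.transform import Rotation as R
    return (R.from_euler('xyz',a) if a.size==3 else R.from_quat(a)).as_matrix()
def cloud(d,c):
    v,u=np.mgrid[:d.shape[0],:d.shape[1]]
    P=np.stack([(u-c['cx'])/c['fx']*d,(v-c['cy'])/c['fy']*d,d],-1)
    return P@rot(c).T+np.array(c['origin'],float)
def proj(X,c):
    q=(np.array(X,float)-np.array(c['origin'],float))@rot(c)
    return q[...,:2]/q[...,2:]*[c['fx'],c['fy']]+[c['cx'],c['cy']]
E
python3 - <<'E'
from h import *
for n in ('top','side'):
    p,d,c=snap(n,n+'0'); print(n,c)
print(manip.read_state())
E
```

```text
top {'fx': 431.6496313734896, 'fy': 431.6496313734896, 'cx': 327.96837258019036, 'cy': 195.51402028932193, 'origin': array([ 507.5,    4.4, 1421.1]), 'attitude': array([-3. , -0. , -1.6])}
side {'fx': 416.6340193252537, 'fy': 416.6340193252537, 'cx': 322.77064028438025, 'cy': 193.30457371894346, 'origin': array([ 107.3,  616.5, 1109. ]), 'attitude': array([-2.4,  0. , -2.4])}
{'clock': 0.1, 'joints': array([-1.2,  0.3,  1.5,  0. ,  1.3, -0.1]), 'qd': array([ 0., -0., -0.,  0.,  0., -0.]), 'effort': array([  0. , -53.3, -35.3,   0.1,   0. ,  -0. ]), 'eef_pos': array([ 220.6, -503.6,  205. ]), 'eef_rot': array([-3.1, -0. ,  0.4]), 'wrist_force': array([-0. , -0.2, -0.3]), 'moment': array([-0., -0., -0.]), 'finger_force': 0.0, 'finger_gap': 94.1302980954479}
```

View pics/top0.png

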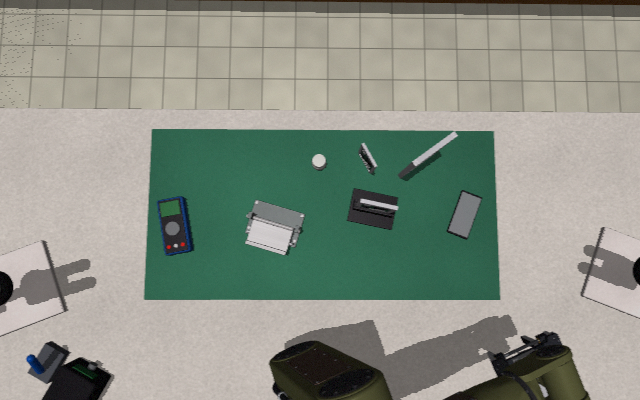

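View pics/side0.png

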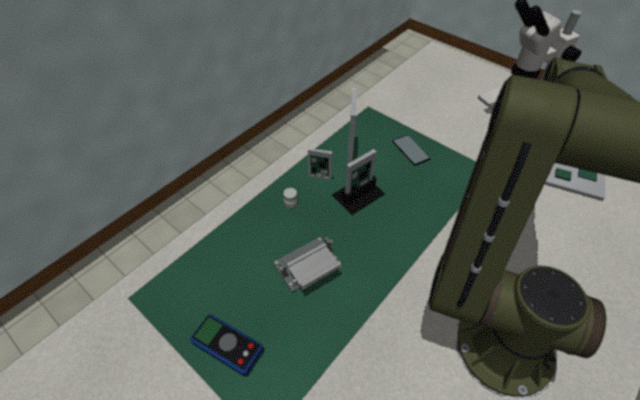

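The top view shows three carrier-like things. One stands in the rack at (378,205), a smaller one is at (368,158) and a taller one at (430,155); the one in the rack is the middle-sized. The stand is at (274,228) with its plate folded towards the robot. The meter is at (173,225), the phone at (464,214) and the jar at (319,161).

Run:
```python
from h import *
p,d,c=load('top0'); p2,d2,c2=load('side0')
a=cv2.resize(p[190:265,235:315],(400,375),interpolation=cv2.INTER_CUBIC)
b=cv2.resize(p[140:240,340:420],(400,500),interpolation=cv2.INTER_CUBIC)[:375]
b=cv2.resize(p[165:240,340:420],(400,375),interpolation=cv2.INTER_CUBIC)
cv2.imwrite('pics/crop1.png',np.hstack([a,b])[:,:,::-1])
X=cloud(d,c)
print('bench z',np.median(X[150:290:7,200:240:5,2]))
# heights clusters
def sel(r,z0,z1,tag):
    v0,v1,u0,u1=r; Q=X[v0:v1,u0:u1].reshape(-1,3); Q=Q[(Q[:,2]>z0)&(Q[:,2]<z1)]
    if len(Q)<5: print(tag,len(Q));return
    m=cv2.minAreaRect(Q[:,:2].astype(np.float32)); print(tag,len(Q),'c',np.array(m[0]),'size',np.array(m[1]),'ang',m[2],'z',np.percentile(Q[:,2],[5,50,95]))
S=(190,265,235,315)
sel(S,50,62,'plate'); sel(S,64,90,'bar+cheeks'); sel(S,6,20,'base')
R=(175,240,340,410)
sel(R,165,215,'carrier'); sel(R,40,66,'racktop'); sel(R,3,14,'rackbase')
sel((130,185,350,385),30,300,'small'); sel((125,185,395,465),30,400,'big')
sel((145,175,305,335),40,70,'jar')
```

```text
bench z 0.4741401285432403
plate 932 c [528.5 173.6] size [170.4  96.9] ang 70.45592498779297 z [51.1 55.3 60.6]
bar+cheeks 260 c [529.3 168.1] size [169.2  99.3] ang 74.19989776611328 z [64.5 68.4 73.2]
base 1103 c [551.3 160.9] size [257.7 237.2] ang 89.27686309814453 z [ 6.5 11.7 16.8]
carrier 181 c [ 615.3 -157.5] size [110.6  12.7] ang 78.25589752197266 z [173.3 182.4 185.8]
racktop 181 c [ 666.9 -171.7] size [135.3 139.3] ang 77.92707061767578 z [42.6 56.9 62.2]
rackbase 1596 c [ 621.5 -168.8] size [211.9 229.9] ang 0.22043973207473755 z [ 3.2  6.  11.5]
small 228 c [ 770.2 -135. ] size [83.5 10.3] ang 29.341106414794922 z [ 40.3 110.1 134. ]
big 428 c [ 767.6 -307.2] size [ 16.4 152. ] ang 36.1031494140625 z [ 69.5 236.3 241.1]
jar 143 c [766.   18.9] size [42.3 38.7] ang 0.3003540337085724 z [49.5 55.  59.5]
```

View pics/crop1.png

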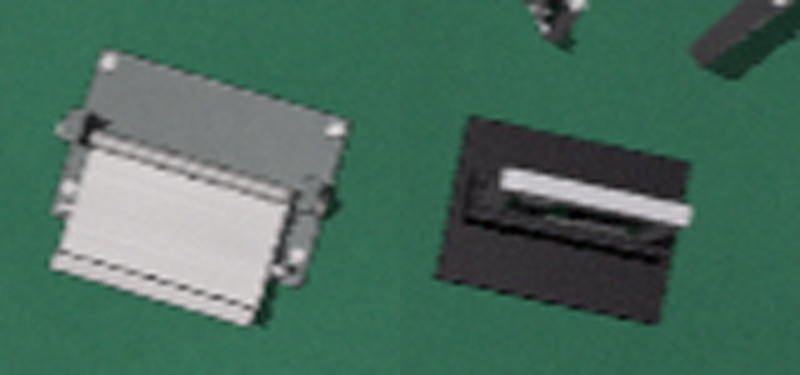

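The crop confirms the middle-sized carrier is in the rack: its top measures 110.6 x 12.7 mm and is 183 mm high, as it should be. The stand's bar front corners are at crop (52,265) and (250,322), and the base rear corners at (103,50) and (348,122). Next I solve the stand pose.

```bash
cat >> h.py <<'E'
def ray(u,v,z,c):
    w=rot(c)@np.array([(u-c['cx'])/c['fx'],(v-c['cy'])/c['fy'],1]); o=np.array(c['origin'],float)
    return o+w*(z-o[2])/w[2]
E
python3 - <<'E'
from h import *
p,d,c=load('top0'); X=cloud(d,c)
f=lambda u,v,z: ray(235+u/5-.4,190+v/5-.4,z,c)[:2]
b1,b2=f(52,265,60),f(250,322,60); r1,r2=f(103,50,12),f(348,122,12)
for n,a,b in(('bar',b1,b2),('rear',r1,r2)):
    e=a-b; print(n,a,b,np.linalg.norm(e),'yaw',np.degrees(np.arctan2(-e[0],e[1])),'mid',(a+b)/2)
yaw=np.radians(-16.); 
# plate top cloud: refine
Q=X[190:265,235:315].reshape(-1,3)
for yd in(-17,-16,-15):
    y=np.radians(yd); R=np.array([[np.cos(y),-np.sin(y)],[np.sin(y),np.cos(y)]])
    print(yd,'bar->hinge',(b1+b2)/2+R@[85,0],'rear->hinge',(r1+r2)/2+R@[-60,0])
    L=(Q[:,:2]-((r1+r2)/2+R@[-60,0]))@R
    m=(Q[:,2]>45)&(Q[:,2]<80)&(abs(L[:,1])<68); print('plate pts x,y',np.percentile(L[m],[.5,2,50,98,99.5],axis=0).T)
    m2=m&(Q[:,2]>64)&(L[:,0]<-60);print('bar',L[m2].min(0),L[m2].max(0),L[m2].mean(0), np.polyfit(L[m2][:,1],L[m2][:,0],1)[0])
s=manip.read_state(); from scipy.spatial.transform import Rotation as T
M=T.from_euler('xyz',s['eef_rot']).as_matrix(); print(M, s['eef_rot'].tolist())
E
```

```text
bar [502.3 245.2] [467.5 121. ] 128.9868112825177 yaw -15.665982993236613 mid [484.9 183.1]
rear [642.1 223.8] [595.8  63.1] 167.25382197834736 yaw -16.07447914736059 mid [619.  143.5]
-17 bar->hinge [566.2 158.2] rear->hinge [561.6 161. ]
plate pts x,y [[-82.1 -80.5 -37.8   6.5   8. ]
 [-64.7 -62.7  -0.   62.6  64.8]]
bar [-83.2 -64.9] [-69.7  64.3] [-76.4  -1.4] -0.014949666515074166
-16 bar->hinge [566.6 159.6] rear->hinge [561.3 160. ]
plate pts x,y [[-82.1 -80.7 -37.7   6.5   8. ]
 [-63.  -61.1   1.6  64.2  65.9]]
bar [-82.5 -62.5] [-70.3  66.6] [-76.4   1. ] 0.0023496745325985884
-15 bar->hinge [567.  161.1] rear->hinge [561. 159.]
plate pts x,y [[-82.1 -80.6 -37.5   6.6   8.2]
 [-61.7 -59.5   2.7  65.3  67.2]]
bar [-83.1 -60.1] [-69.6  67.9] [-76.4   3. ] 0.018352898528179284
[[ 0.9  0.4 -0. ]
 [ 0.4 -0.9  0. ]
 [ 0.  -0.  -1. ]] [-3.1405791872936755, -9.549335403113979e-05, 0.4127654426208529]
```

```bash
cat >> h.py <<'E'
from scipy.spatial.transform import Rotation as T
YAW=np.radians(-16.1); H=np.array([563.5,160.3,0])
ex=np.array([np.cos(YAW),np.sin(YAW),0]); ey=np.array([-np.sin(YAW),np.cos(YAW),0]); ez=np.array([0,0,1.])
def S(x,z,y=0): return H+x*ex+y*ey+z*ez
def inS(P): P=np.array(P)-H; return np.array([P@ex,P@ey,P[2]])
def show(): 
    s=manip.read_state(); print('t',s['clock'],'tcp',s['eef_pos'],'stand',inS(s['eef_pos']),'F',s['wrist_force'],'gap',s['finger_gap'],s['finger_force'],'q',np.round(s['joints'],2)); return s
E
python3 - <<'E'
from h import *
s=show(); R0=T.from_euler('xyz',s['eef_rot'])
D=T.from_rotvec(ey*np.radians(-45))*T.from_rotvec([0,0,np.radians(140.25)])
rv=D.as_rotvec(degrees=True); print('rotvec',rv,np.linalg.norm(rv),'shift',S(-140,130)-[220.6,-503.8,205.4])
M=(D*R0).as_matrix(); print(M)
c=np.cos(np.pi/4); s_=12
def tcp(th):
    u=np.array([-np.cos(th),np.sin(th)]); n=np.array([np.sin(th),np.cos(th)])
    k=(85*u-8*n+s_*np.array([c,-c])) if th<np.pi/4 else (85-s_)*u-8*n
    return k+[0,58]-[8*c,8*c]
a=tcp(0)
for th in np.arange(0,1.96,.096): 
    p=tcp(th); print(round(th,2),p,'d',((p[0]-a[0])*ex+(p[1]-a[1])*ez)/1000*1000)
E
```

```text
t 0.1 tcp [ 220.6 -503.6  205. ] stand [-145.4 -732.9  205. ] F [-0.  -0.2 -0.3] gap 94.1302980954479 0.0 q [-1.2  0.3  1.5  0.   1.3 -0.1]
rotvec [-57.7  -3.8 131.2] 143.38815154808813 shift [208.4 702.9 -75.4]
[[-0.7  0.3  0.7]
 [ 0.2  1.  -0.2]
 [-0.7 -0.  -0.7]]
0.0 [-82.2  35.9] d [0. 0. 0.]
0.1 [-82.5  44. ] d [-0.4  0.1  8.2]
0.19 [-82.1  52.2] d [ 0.  -0.  16.4]
0.29 [-80.9  60.3] d [ 1.2 -0.3 24.5]
0.38 [-79.   68.3] d [ 3.1 -0.9 32.4]
0.48 [-76.3  76. ] d [ 5.7 -1.6 40.2]
0.58 [-72.8  83.4] d [ 9.  -2.6 47.6]
0.67 [-68.7  90.5] d [13.  -3.7 54.7]
0.77 [-63.9  97.2] d [17.6 -5.1 61.3]
0.86 [-59.1 102.7] d [22.1 -6.4 66.8]
0.96 [-54.1 107.6] d [27.  -7.8 71.7]
1.06 [-48.6 111.9] d [32.3 -9.3 76.1]
1.15 [-42.7 115.8] d [ 38.  -11.   79.9]
1.25 [-36.4 119. ] d [ 44.  -12.7  83.2]
1.34 [-29.9 121.7] d [ 50.3 -14.5  85.8]
1.44 [-23.1 123.7] d [ 56.7 -16.4  87.8]
1.54 [-16.2 125. ] d [ 63.4 -18.3  89.2]
1.63 [ -9.2 125.7] d [ 70.1 -20.2  89.8]
1.73 [ -2.1 125.7] d [ 76.9 -22.2  89.8]
1.82 [  4.9 125. ] d [ 83.6 -24.1  89.2]
1.92 [ 11.8 123.7] d [ 90.3 -26.1  87.8]
```

Emit:
jog_arm(plan=[0.012,0.039,0.0,-3.2,-0.2,7.3,0.023,0.078,0.0,-6.4,-0.4,14.6,0.035,0.117,0.0,-9.6,-0.6,21.9,0.046,0.156,0.0,-12.8,-0.8,29.2,0.058,0.195,0.0,-16.0,-1.1,36.4,0.069,0.234,0.0,-19.2,-1.3,43.7,0.081,0.273,0.0,-22.4,-1.5,51.0,0.093,0.312,0.0,-25.6,-1.7,58.3,0.104,0.351,0.0,-28.9,-1.9,65.6,0.116,0.391,0.0,-32.1,-2.1,72.9,0.127,0.43,0.0,-35.3,-2.3,80.2,0.139,0.469,0.0,-38.5,-2.5,87.5,0.15,0.508,0.0,-41.7,-2.7,94.8,0.162,0.547,-0.01,-44.9,-3.0,102.0,0.174,0.586,-0.02,-48.1,-3.2,109.3,0.185,0.625,-0.03,-51.3,-3.4,116.6,0.197,0.664,-0.045,-54.5,-3.6,123.9,0.208,0.703,-0.06,-57.7,-3.8,131.2,0.208,0.703,-0.075,-57.7,-3.8,131.2,0.208,0.703,-0.075,-57.7,-3.8,131.2], claw=0, force=20)

```text
clock: 2.1
eef_pos: [427.0, 201.1, 141.3]
eef_rot: [-3.135, 0.761, 2.862]
wrist_force: [-0.0, -0.2, -0.5]
finger_gap: 0.6
finger_force: 0.0
```

Run:
```python
from h import *
s=show(); print(T.from_euler('xyz',s['eef_rot']).as_matrix()@[0,0,1], np.round(T.from_euler('xyz',s['eef_rot']).as_matrix(),3))
snap('wrist','w1'); snap('top','top1'); snap('side','side1')
```

```text
t 2.1 tcp [427.  201.1 141.3] stand [-142.5    1.3  141.3] F [-0.  -0.2 -0.5] gap 0.6111249589615081 0.0 q [ 0.7  0.1  2.2 -1.   0.7  0.1]
[ 0.7 -0.2 -0.7] [[-0.7  0.3  0.7]
 [ 0.2  1.  -0.2]
 [-0.7 -0.  -0.7]]
```

Run:
```python
from h import *
np.set_printoptions(precision=3,suppress=True)
s=show(); print(s['eef_rot'],s['qd'])
```

```text
t 2.25 tcp [427.593 200.469 143.089] stand [-141.716    0.905  143.089] F [-0.116 -0.442  0.199] gap 0.6330189200427178 0.0 q [ 0.69  0.06  2.17 -1.04  0.73  0.15]
[-3.138  0.763  2.858] [-0.002 -0.009 -0.004  0.    -0.002 -0.   ]
```

View pics/w1.png

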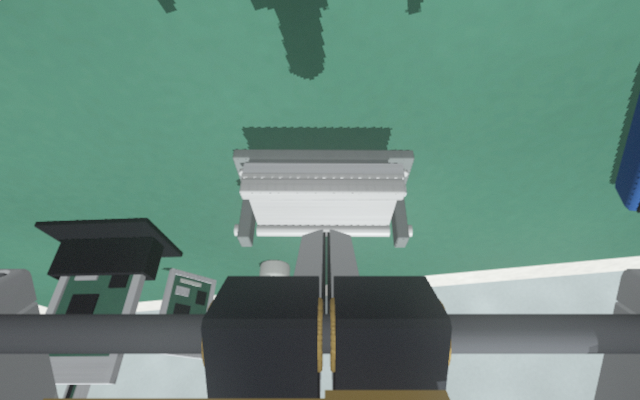

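The wrist picture shows the folded plate ahead of the fingers, its front edge at about (327,232), and the rack and carrier at the lower left. Joint 4 sits at its −1.04 limit, so I'll tilt less (25°) and push at y = −30, nearer the arm.

Emit:
jog_arm(plan=[0.0,-0.008,0.005,1.4,4.8,0,0.0,-0.016,0.0,2.8,9.6,0,0.001,-0.024,-0.01,4.1,14.4,0,0.001,-0.032,-0.03,5.5,19.2,0,0.001,-0.032,-0.05,5.5,19.2,0,0.001,-0.032,-0.06,5.5,19.2,0,0.001,-0.032,-0.06,5.5,19.2,0,0.001,-0.032,-0.06,5.5,19.2,0])

```text
clock: 3.05
eef_pos: [428.6, 169.4, 83.3]
eef_rot: [-3.137, 0.414, 2.861]
wrist_force: [0.4, 0.2, 0.4]
finger_gap: 0.9
finger_force: 0.0
```

Run:
```python
from h import *
np.set_printoptions(precision=2,suppress=True)
s=show(); M=T.from_euler('xyz',s['eef_rot']).as_matrix(); print(M)
print('z axis in stand',M[:,2]@ex,M[:,2]@ey,'y',M[:,1]@ex,M[:,1]@ey)
tau=np.radians(25); s_=20; fx,fz=np.cos(tau),np.sin(tau)
def tcp(th):
    u=np.array([-np.cos(th),np.sin(th)]); n=np.array([np.sin(th),np.cos(th)])
    k=(85*u-8*n+s_*np.array([fz,-fx])) if th<np.pi/2-tau else (85-s_)*u-8*n
    return k+[0,58]-8*np.array([fx,fz])
a=tcp(0); print('contact tcp',a, 'go', S(a[0],a[1],-30)-s['eef_pos'])
for th in np.linspace(0,1.9,20): 
    p=tcp(th); print(round(th,2),p,'d',((p[0]-a[0])*ex+(p[1]-a[1])*ez))
```

```text
t 3.05 tcp [428.59 169.41  83.25] stand [-132.15  -28.66   83.25] F [0.41 0.17 0.41] gap 0.9128221354905582 0.0 q [ 0.46  0.13  2.11 -0.48  0.64 -0.48]
[[-0.88  0.28  0.39]
 [ 0.25  0.96 -0.12]
 [-0.4  -0.   -0.92]]
z axis in stand 0.4026512867310715 -0.004525160464320863 y 0.001690946021791544 0.9999897511472028
contact tcp [-83.8   28.49] go [ 46.08 -14.69 -54.76]
0.0 [-83.8   28.49] d [0. 0. 0.]
0.1 [-84.17  37.02] d [-0.36  0.1   8.53]
0.2 [-83.69  45.54] d [ 0.1  -0.03 17.05]
0.3 [-82.37  53.97] d [ 1.38 -0.4  25.48]
0.4 [-80.2   62.22] d [ 3.45 -1.   33.73]
0.5 [-77.23  70.22] d [ 6.31 -1.82 41.73]
0.6 [-73.47  77.88] d [ 9.92 -2.86 49.39]
0.7 [-68.96  85.13] d [14.25 -4.11 56.64]
0.8 [-63.76  91.89] d [19.26 -5.56 63.4 ]
0.9 [-57.9  98.1] d [24.88 -7.18 69.61]
1.0 [-51.46 103.7 ] d [31.07 -8.97 75.2 ]
1.1 [-44.48 108.62] d [ 37.77 -10.9   80.12]
1.2 [-38.26 112.3 ] d [ 43.75 -12.63  83.81]
1.3 [-32.35 115.11] d [ 49.43 -14.27  86.62]
1.4 [-26.18 117.31] d [ 55.36 -15.98  88.82]
1.5 [-19.83 118.89] d [ 61.46 -17.74  90.4 ]
1.6 [-13.35 119.82] d [ 67.69 -19.54  91.33]
1.7 [ -6.81 120.11] d [ 73.97 -21.35  91.62]
1.8 [ -0.27 119.74] d [ 80.25 -23.16  91.24]
1.9 [  6.19 118.71] d [ 86.46 -24.96  90.22]
```

Emit:
jog_arm(plan=[0,0,-0.02,0,0,0,0,0,-0.04,0,0,0,0,0,-0.058,0,0,0,0.015,-0.0043,-0.058,0,0,0,0.03,-0.0086,-0.058,0,0,0,0.042,-0.012,-0.058,0,0,0,0.046,-0.0132,-0.058,0,0,0,0.046,-0.0132,-0.058,0,0,0])

```text
clock: 3.85
eef_pos: [474.6, 156.3, 25.1]
eef_rot: [-3.137, 0.414, 2.86]
wrist_force: [-0.0, -0.4, -0.3]
finger_gap: 0.4
finger_force: 0.0
```

Run:
```python
from h import *
np.set_printoptions(precision=2,suppress=True)
s=show(); p,d,c=snap('side','side2'); p2,_,_=snap('wrist','w2')
cv2.imwrite('pics/c2.png',np.hstack([cv2.resize(p[210:310,255:355],(400,400),interpolation=cv2.INTER_CUBIC),cv2.resize(p2[:,:],(400,400))])[:,:,::-1])
```

```text
t 3.85 tcp [474.61 156.29  25.07] stand [-84.3  -28.5   25.07] F [-0.04 -0.37 -0.26] gap 0.3825960275604755 0.0 q [ 0.38  0.32  2.06 -0.55  0.5  -0.45]
```

View pics/c2.png

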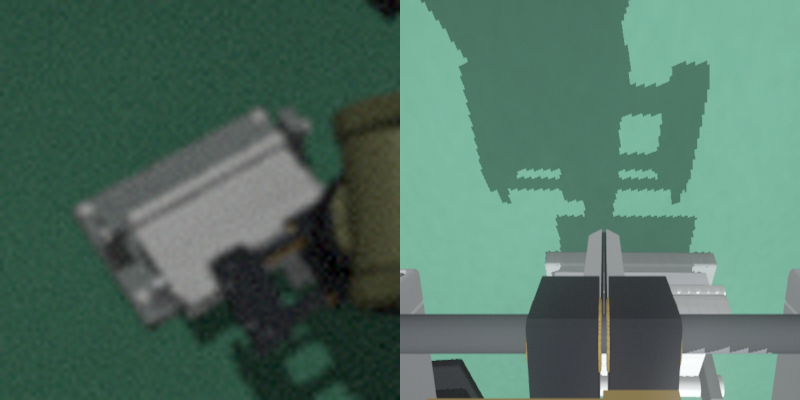

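In the crops the fingertips are under the plate's front edge: at (270,260) in the left one, and in front of the base edge at (603,235) in the right one. There is no contact force yet, so I start the swing.

Emit:
jog_arm(plan=[0.0005,0,0.004,0,0,0,0.0005,0,0.008,0,0,0,0.0,0,0.012,0,0,0,0.0005,0,0.0205,0,0,0,0.002,-0.0005,0.029,0,0,0,0.004,-0.001,0.037,0,0,0,0.007,-0.002,0.045,0,0,0,0.0105,-0.003,0.053,0,0,0,0.015,-0.004,0.06,0,0,0,0.02,-0.0055,0.067,0,0,0])

```text
clock: 4.95
eef_pos: [494.6, 150.4, 92.3]
eef_rot: [-3.136, 0.413, 2.861]
wrist_force: [-2.0, -0.2, -2.5]
finger_gap: 0.3
finger_force: 1.5
```

Run:
```python
from h import *
np.set_printoptions(precision=2,suppress=True)
s=show(); p,d,c=snap('side','side3'); p2,_,_=snap('wrist','w3')
cv2.imwrite('pics/c3.png',np.hstack([cv2.resize(p[190:310,245:365],(400,400),interpolation=cv2.INTER_CUBIC),cv2.resize(p2[:,:],(400,400))])[:,:,::-1])
```

```text
t 4.95 tcp [494.63 150.35  92.3 ] stand [-63.41 -28.66  92.3 ] F [-1.99 -0.18 -2.48] gap 0.2615168360679338 1.4730902574956417 q [ 0.35  0.22  1.98 -0.41  0.65 -0.65]
```

View pics/c3.png

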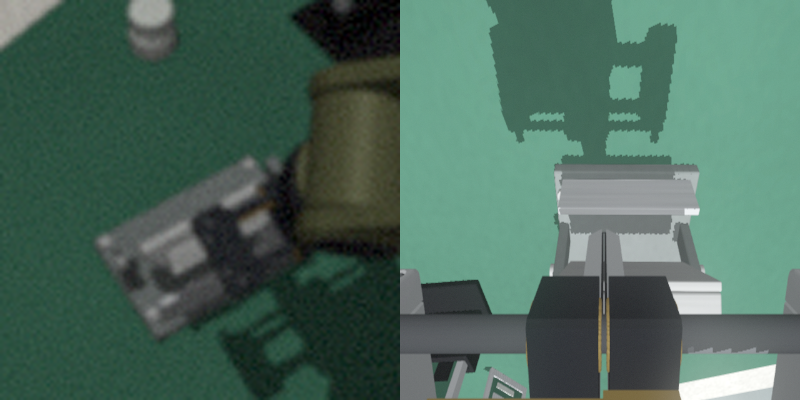

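The plate is partly up, resting on the fingertips at (603,235) in the right-hand crop, with a small steady force. I carry on along the arc.

Emit:
jog_arm(plan=[0.0053,-0.0015,0.006,0,0,0,0.0115,-0.0033,0.0115,0,0,0,0.018,-0.0053,0.0165,0,0,0,0.024,-0.007,0.02,0,0,0,0.03,-0.0086,0.023,0,0,0,0.036,-0.0103,0.025,0,0,0,0.042,-0.012,0.0265,0,0,0,0.048,-0.0139,0.0275,0,0,0,0.0545,-0.0157,0.028,0,0,0,0.061,-0.0175,0.0275,0,0,0,0.0635,-0.0183,0.027,0,0,0,0.0635,-0.0183,0.027,0,0,0,0.0635,-0.0183,0.027,0,0,0])

```text
clock: 6.35
eef_pos: [557.9, 132.4, 118.4]
eef_rot: [-3.137, 0.414, 2.861]
wrist_force: [0.4, -0.7, 0.0]
finger_gap: 0.1
finger_force: 0.0
```

Run:
```python
from h import *
np.set_printoptions(precision=2,suppress=True)
s=show(); p,d,c=snap('side','side4'); X=cloud(d,c)
Q=X[190:310,245:365].reshape(-1,3); L=(Q-H)@np.stack([ex,ey,ez],1)
m=(L[:,0]>-60)&(L[:,0]<100)&(L[:,1]>15)&(L[:,1]<70)&(L[:,2]>20)&(L[:,2]<170)
for z in range(20,170,10):
    k=m&(abs(L[:,2]-z)<5); 
    if k.sum(): print(z,k.sum(),np.percentile(L[k,0],[5,50,95]))
```

```text
t 6.35 tcp [557.93 132.38 118.43] stand [  2.39 -28.37 118.43] F [ 0.36 -0.7   0.02] gap 0.053552939121400335 0.0 q [ 0.27  0.28  1.83 -0.34  0.71 -0.8 ]
20 14 [-48.12 -47.27 -46.47]
30 28 [-49.02 -46.7  -45.21]
40 36 [-48.23 -46.49 -41.34]
50 35 [-48.14 -44.98 -41.5 ]
60 23 [-4.76 -3.06  1.12]
70 48 [-4.52 -1.76  2.49]
80 46 [-1.72  2.08  5.52]
90 39 [2.11 5.34 8.78]
100 39 [ 5.5   9.22 12.92]
110 41 [ 9.45 12.94 15.98]
120 36 [13.27 16.26 19.57]
130 44 [17.19 20.55 39.62]
140 60 [21.76 29.25 38.88]
150 1 [22.73 22.73 22.73]
```

The plate now rests open: its front face slopes at 20°. Next I go back, up and over to the carrier.

Run:
```python
from h import *
s=manip.read_state(); R0=T.from_euler('xyz',s['eef_rot'])
a=np.radians(-11.7); ty=np.array([np.cos(a),np.sin(a),0]); tz=-ez; tx=np.cross(ty,tz)
D=T.from_matrix(np.stack([tx,ty,tz],1))*R0.inv(); r=D.as_rotvec(degrees=True); print(r,np.linalg.norm(r))
for k in range(1,12): print(np.round(r*k/11,1).tolist())
print(np.array([615.3,-157.5,270])-s['eef_pos'])
```

```text
[ 22.4  13.2 -84.2] 88.16228600099605
[2.0, 1.2, -7.7]
[4.1, 2.4, -15.3]
[6.1, 3.6, -23.0]
[8.2, 4.8, -30.6]
[10.2, 6.0, -38.3]
[12.2, 7.2, -45.9]
[14.3, 8.4, -53.6]
[16.3, 9.6, -61.3]
[18.4, 10.8, -68.9]
[20.4, 12.0, -76.6]
[22.4, 13.2, -84.2]
[  57.4 -289.9  151.5]
```

Emit:
jog_arm(plan=[-0.03,0.009,0.005,0,0,0,-0.045,0.01,0.045,0,0,0,-0.045,0.0,0.09,2.0,1.2,-7.7,-0.04,-0.03,0.125,4.1,2.4,-15.3,-0.03,-0.06,0.152,6.1,3.6,-23.0,-0.02,-0.09,0.152,8.2,4.8,-30.6,-0.01,-0.12,0.152,10.2,6.0,-38.3,0.0,-0.15,0.152,12.2,7.2,-45.9,0.015,-0.185,0.152,14.3,8.4,-53.6,0.03,-0.22,0.152,16.3,9.6,-61.3,0.045,-0.255,0.152,18.4,10.8,-68.9,0.0574,-0.29,0.152,20.4,12.0,-76.6,0.0574,-0.29,0.152,22.4,13.2,-84.2,0.0574,-0.29,0.152,22.4,13.2,-84.2,0.0574,-0.29,0.152,22.4,13.2,-84.2], claw=0.05)

```text
clock: 7.9
eef_pos: [615.4, -157.3, 270.4]
eef_rot: [3.141, 0.001, 1.371]
wrist_force: [-0.0, -0.3, 0.4]
finger_gap: 50.0
finger_force: 0.0
```

Run:
```python
from h import *
np.set_printoptions(precision=2,suppress=True)
s=show(); M=T.from_euler('xyz',s['eef_rot']).as_matrix(); print(M)
p,d,c=snap('wrist','w5'); snap('top','top5'); X=cloud(d,c)
def rect(X,box,z0,z1,tag):
    Q=X.reshape(-1,3); k=(Q[:,2]>z0)&(Q[:,2]<z1)&(Q[:,0]>box[0])&(Q[:,0]<box[1])&(Q[:,1]>box[2])&(Q[:,1]<box[3]); Q=Q[k]
    if len(Q)>5: m=cv2.minAreaRect(Q[:,:2].astype(np.float32)); print(tag,len(Q),np.array(m[0]),np.array(m[1]),m[2],np.percentile(Q[:,2],[5,50,95]))
    else: print(tag,len(Q))
rect(X,(560,670,-240,-80),176,190,'wrist carrier')
p,d,c=load('top5'); rect(cloud(d,c),(560,670,-240,-80),176,190,'top carrier')
q=cv2.imread('pics/w5.png'); 
t=cv2.imread('pics/top5.png'); cv2.imwrite('pics/c5.png',np.hstack([cv2.resize(q,(400,300)),cv2.resize(t[180:270,230:350],(400,300))]))
# stand from top: plate open
X=cloud(d,c); L=((X-H)@np.stack([ex,ey,ez],1)).reshape(-1,3)
for nm,k in (('lip',(L[:,0]>-60)&(L[:,0]<-30)&(L[:,2]>38)&(L[:,2]<54)),('plate',(L[:,0]>-10)&(L[:,0]<60)&(L[:,2]>90)&(L[:,2]<170))):
    print(nm,k.sum(),np.percentile(L[k],[2,50,98],axis=0).T)
for z in range(60,150,10):
    k=(abs(L[:,2]-z)<5)&(abs(L[:,1])<55)&(L[:,0]>-25)&(L[:,0]<60); print(z,k.sum(),np.percentile(L[k,0],[5,50,95]) if k.sum() else '')
```

```text
t 7.9 tcp [ 615.36 -157.29  270.41] stand [ 137.9  -290.76  270.41] F [-0.02 -0.29  0.4 ] gap 49.98948906531797 0.0 q [-0.31  0.46  1.15 -0.    1.53 -0.11]
[[ 0.2   0.98 -0.  ]
 [ 0.98 -0.2  -0.  ]
 [-0.    0.   -1.  ]]
wrist carrier 2224 [ 612.8  -161.25] [110.36  12.02] 78.23627471923828 [180.95 182.07 183.19]
top carrier 29 [ 624.74 -112.61] [18.4  12.18] 80.99154663085938 [179.2  182.33 186.07]
lip 304 [[-59.13 -45.78 -31.24]
 [-64.63 312.56 367.8 ]
 [ 38.46  42.95  50.37]]
plate 523 [[  4.29  21.24  38.38]
 [-62.27  -0.41  62.42]
 [ 91.26 133.46 142.12]]
60 16 [-6.63 -5.9  -4.71]
70 40 [-5.41 -3.53 -1.36]
80 42 [-2.41 -0.03  2.69]
90 48 [0.97 3.69 5.99]
100 40 [4.94 7.34 9.74]
110 45 [ 8.24 10.73 13.08]
120 44 [11.91 14.22 16.45]
130 103 [16.05 21.28 38.4 ]
140 187 [20.58 27.77 37.11]
```

View pics/c5.png

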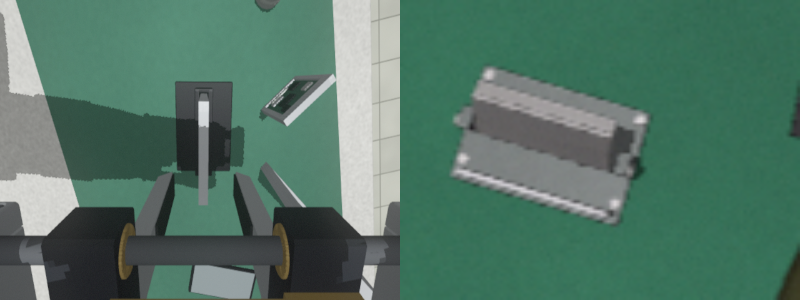

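In the crops the carrier lies between the open fingers at (203,150) with its rail along the view, and at right the stand's plate is open. The wrist and top cameras agree to within 4 mm, so I use the mean, (614, −159.4), and grasp.

Emit:
jog_arm(plan=[-0.001,-0.001,-0.03,0,0,0,-0.0014,-0.002,-0.065,0,0,0,-0.0014,-0.002,-0.095,0,0,0,-0.0014,-0.002,-0.113,0,0,0,-0.0014,-0.002,-0.113,0,0,0,-0.0014,-0.002,-0.113,0,0,0])

```text
clock: 8.6
eef_pos: [614.3, -159.1, 158.8]
eef_rot: [3.141, 0.001, 1.369]
wrist_force: [-0.1, -0.1, 0.6]
finger_gap: 49.9
finger_force: 0.0
```

Emit:
jog_arm(plan=[0,0,0,0,0,0,0,0,0,0,0,0,0,0,0,0,0,0,0,0,0,0,0,0,0,0,0,0,0,0,0,0,0,0,0,0,0,0,0,0,0,0,0,0,0,0,0,0], claw=0, force=40)

```text
clock: 9.4
eef_pos: [614.1, -159.7, 157.7]
eef_rot: [-3.142, 0.0, 1.367]
wrist_force: [0.1, 0.1, 1.2]
finger_gap: 11.5
finger_force: 40.0
```

Run:
```python
from h import *
np.set_printoptions(precision=2,suppress=True)
show()
```

```text
t 9.4 tcp [ 614.1  -159.72  157.66] stand [ 137.37 -293.44  157.66] F [0.09 0.1  1.21] gap 11.475735429627164 40.00004768371582 q [-0.31  0.53  1.32 -0.    1.3  -0.11]
```

Gripped: gap 11.5 mm at 40 N. I lift it straight out, carry it across and lean it 20°.

Emit:
jog_arm(plan=[0,0,0.015,0,0,0,0,0,0.045,0,0,0,0,0,0.085,0,0,0,0,0,0.125,0,0,0,0,0.005,0.16,0,0,0,-0.002,0.03,0.165,0,0,0,-0.006,0.065,0.165,1.0,3.9,-0.9,-0.011,0.105,0.165,1.9,7.8,-1.8,-0.016,0.145,0.165,2.9,11.6,-2.6,-0.02,0.185,0.165,3.8,15.5,-3.5,-0.024,0.225,0.165,4.8,19.4,-4.4,-0.028,0.265,0.165,4.8,19.4,-4.4,-0.032,0.295,0.165,4.8,19.4,-4.4,-0.033,0.31,0.165,4.8,19.4,-4.4,-0.033,0.315,0.16,4.8,19.4,-4.4,-0.033,0.315,0.14,4.8,19.4,-4.4,-0.033,0.315,0.11,4.8,19.4,-4.4,-0.033,0.315,0.09,4.8,19.4,-4.4,-0.033,0.315,0.085,4.8,19.4,-4.4,-0.033,0.315,0.085,4.8,19.4,-4.4])

```text
clock: 11.4
eef_pos: [581.1, 154.4, 242.5]
eef_rot: [-2.792, 0.001, 1.289]
wrist_force: [0.0, 0.0, -3.5]
finger_gap: 11.9
finger_force: 40.0
```

Run:
```python
from h import *
np.set_printoptions(precision=2,suppress=True)
s=show(); M=T.from_euler('xyz',s['eef_rot']).as_matrix(); B=np.stack([ex,ey,ez],1)
print('tool in stand\n',B.T@M, 'bottom',inS(s['eef_pos']+149.7*M[:,2]))
w,dw,cw=snap('wrist','w6'); p,d,c=snap('side','side6'); X=cloud(d,c); L=((X-H)@B)
k=(L[...,0]>-60)&(L[...,0]<60)&(abs(L[...,1])<75)&(L[...,2]>85)&(L[...,2]<260)
for z in range(75,260,15):
    m=k&(abs(L[...,2]-z)<5); print(z,m.sum(),np.percentile(L[m][:,0],[5,50,95]),np.percentile(L[m][:,1],[2,98])) if m.sum() else 0
cv2.imwrite('pics/c6.png',np.hstack([cv2.resize(w,(400,300)),cv2.resize(p[170:310,240:380],(300,300),interpolation=cv2.INTER_CUBIC)])[:,:,::-1])
```

```text
t 11.4 tcp [581.14 154.39 242.46] stand [ 18.58  -0.79 242.46] F [ 0.01  0.02 -3.5 ] gap 11.945614934261698 39.99796271324158 q [0.14 0.6  1.05 0.14 1.81 0.43]
tool in stand
 [[ 0.    0.94 -0.34]
 [ 1.   -0.   -0.  ]
 [-0.   -0.34 -0.94]] bottom [-32.72  -0.84 101.82]
90 19 [1.3  4.7  8.21] [48.43 63.99]
105 66 [-35.79 -33.58  11.78] [-47.36  64.06]
120 143 [-32.98 -27.43  16.87] [-49.67  61.27]
135 154 [-26.79 -20.86  36.74] [-52.19  64.72]
150 123 [-21.16 -17.76 -12.21] [-51.97  56.27]
165 126 [-15.23 -10.54  -6.49] [-50.13  56.61]
180 123 [-10.26  -5.91  -1.23] [-51.06  56.18]
195 125 [-5.42 -0.96  3.69] [-50.99  56.03]
210 133 [-0.3   5.16  8.94] [-51.1   56.49]
225 137 [ 5.79 10.43 14.76] [-51.69  56.38]
240 92 [10.98 15.4  18.79] [-50.64  56.63]
255 127 [10.7  18.14 22.94] [-51.2   56.18]
```

View pics/c6.png

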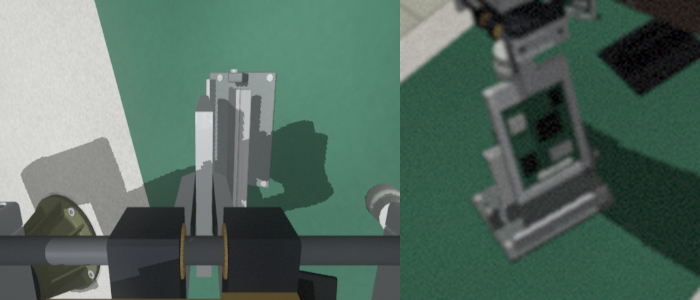

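The carrier is leaned 20° and centred over the stand, with its lower end above the channel at (555,225) in the right-hand crop. I shift it 2 mm forward and lower it.

Emit:
jog_arm(plan=[-0.002,0.0005,-0.015,0,0,0,-0.002,0.0005,-0.035,0,0,0,-0.002,0.0005,-0.055,0,0,0,-0.002,0.0005,-0.07,0,0,0,-0.002,0.0005,-0.078,0,0,0,-0.002,0.0005,-0.082,0,0,0,-0.002,0.0005,-0.082,0,0,0])

```text
clock: 12.2
eef_pos: [579.2, 155.8, 160.8]
eef_rot: [-2.793, 0.0, 1.29]
wrist_force: [-0.1, 0.6, -3.2]
finger_gap: 11.7
finger_force: 40.0
```

Run:
```python
from h import *
np.set_printoptions(precision=2,suppress=True)
s=show(); M=T.from_euler('xyz',s['eef_rot']).as_matrix(); B=np.stack([ex,ey,ez],1)
print('bottom',inS(s['eef_pos']+149.7*M[:,2]))
p,d,c=snap('side','side7'); X=cloud(d,c); L=((X-H)@B)
k=(L[...,0]>-70)&(L[...,0]<60)&(L[...,2]>15)&(L[...,2]<175)
for y0,y1 in((-50,50),(57,68)):
  for z in range(35,175,15):
    m=k&(abs(L[...,2]-z)<5)&(L[...,1]>y0)&(L[...,1]<y1); print(y0,z,m.sum(),np.percentile(L[m][:,0],[5,50,95])) if m.sum() else 0
cv2.imwrite('pics/c7.png',cv2.resize(p[190:310,240:360],(600,600),interpolation=cv2.INTER_CUBIC)[:,:,::-1])
```

```text
t 12.2 tcp [579.17 155.81 160.82] stand [ 16.3    0.04 160.82] F [-0.05  0.56 -3.16] gap 11.697275112314438 39.99800205230713 q [0.14 0.64 1.17 0.14 1.65 0.41]
bottom [-34.87   0.02  20.14]
-50 35 140 [-48.45 -33.61 -27.26]
-50 50 152 [-47.46 -27.58 -21.92]
-50 65 91 [-24.48 -20.66 -15.99]
-50 80 100 [-18.57 -14.   -10.23]
-50 95 91 [-13.09  -9.23  -4.9 ]
-50 110 95 [-7.61 -3.79  0.67]
-50 125 103 [-2.36  1.84  5.39]
-50 140 106 [ 2.85  7.34 11.17]
-50 155 76 [ 9.46 12.83 15.07]
-50 170 93 [10.08 14.7  17.39]
57 35 9 [-48.63 -46.55 -25.39]
57 50 7 [-47.45 -42.78 -20.73]
57 65 9 [-10.8   -2.26   3.61]
57 80 10 [-8.68  2.48  4.74]
57 95 11 [-10.51   7.01   9.06]
57 110 12 [-5.84 12.78 16.14]
57 125 13 [-0.16 18.41 32.84]
57 140 19 [19.47 27.49 36.43]
57 155 3 [13.22 17.43 17.72]
57 170 1 [16.29 16.29 16.29]
```

View pics/c7.png

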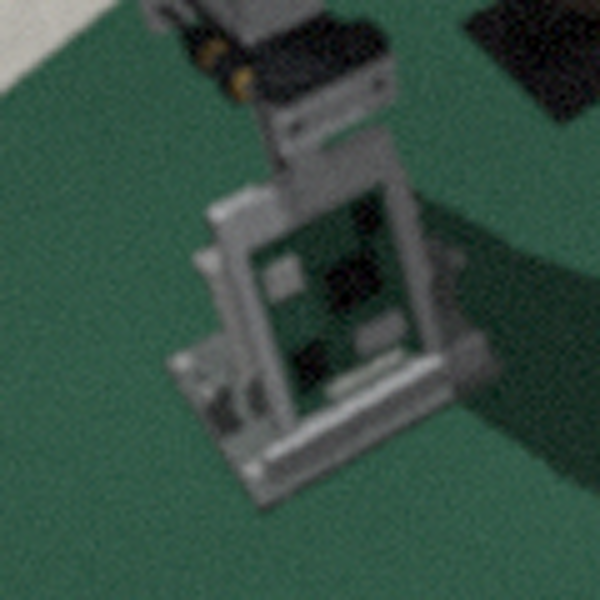

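The carrier's lower edge is behind the lip, clear of both the lip and the plate. I lower the last millimetres until it touches.

Emit:
jog_arm(plan=[0,0,-0.002,0,0,0,0,0,-0.004,0,0,0,0,0,-0.005,0,0,0,0,0,-0.005,0,0,0])

```text
clock: 12.65
eef_pos: [579.0, 155.8, 155.5]
eef_rot: [-2.792, 0.0, 1.29]
wrist_force: [-1.7, 0.2, -3.2]
finger_gap: 11.4
finger_force: 40.0
```

Emit:
jog_arm(plan=[0,0,-0.001,0,0,0,0,0,-0.0015,0,0,0,0,0,-0.0015,0,0,0])

```text
clock: 12.95
eef_pos: [579.2, 155.8, 154.6]
eef_rot: [-2.793, -0.0, 1.29]
wrist_force: [0.8, -0.0, 2.2]
finger_gap: 11.7
finger_force: 40.0
```

Emit:
jog_arm(plan=[0.001,-0.0003,0,0,0,0,0.002,-0.0006,0,0,0,0,0.002,-0.0006,0,0,0,0])

```text
clock: 13.25
eef_pos: [580.7, 155.4, 154.1]
eef_rot: [-2.791, 0.0, 1.29]
wrist_force: [-3.2, 0.8, 2.3]
finger_gap: 11.9
finger_force: 40.1
```

Emit:
jog_arm(plan=[0.001,-0.0003,0,0,0,0,0.0015,-0.0004,0,0,0,0,0.0015,-0.0004,0,0,0,0])

```text
clock: 13.55
eef_pos: [582.4, 154.9, 154.0]
eef_rot: [-2.792, 0.0, 1.29]
wrist_force: [-2.6, 0.4, 2.6]
finger_gap: 11.5
finger_force: 40.1
```

Emit:
jog_arm(plan=[0.0007,-0.0002,0,0,0,0,0.0007,-0.0002,0,0,0,0], force=5)

```text
clock: 13.75
eef_pos: [583.4, 154.6, 153.8]
eef_rot: [-2.793, 0.0, 1.29]
wrist_force: [-1.3, 0.9, -1.4]
finger_gap: 12.2
finger_force: 5.0
```

Emit:
jog_arm(plan=[0,0,0,0,0,0,0,0,0,0,0,0,0,0,0,0,0,0,0,0,0,0,0,0,0,0,0,0,0,0,0,0,0,0,0,0], claw=0.032)

```text
clock: 14.35
eef_pos: [583.2, 154.6, 154.0]
eef_rot: [-2.793, 0.0, 1.29]
wrist_force: [-0.1, -0.2, -0.0]
finger_gap: 31.8
finger_force: 0.0
```

Run:
```python
from h import *
np.set_printoptions(precision=2,suppress=True)
s=show(); B=np.stack([ex,ey,ez],1)
p,d,c=snap('side','side8'); X=cloud(d,c); L=((X-H)@B)
k=(L[...,0]>-40)&(L[...,0]<60)&(abs(L[...,1])<50)
for z in range(65,200,15):
    m=k&(abs(L[...,2]-z)<5); print(z,m.sum(),np.percentile(L[m][:,0],[5,50,95])) if m.sum() else 0
```

```text
t 14.35 tcp [583.23 154.61 154.05] stand [ 20.53   0.01 154.05] F [-0.12 -0.21 -0.02] gap 31.79862476450279 0.0 q [0.14 0.66 1.16 0.14 1.65 0.41]
65 103 [-20.29 -15.44 -11.12]
80 98 [-14.91  -8.38  -4.65]
95 98 [-7.89 -3.76 -0.27]
110 98 [-2.89  2.3   6.26]
125 96 [ 3.53  7.74 11.88]
140 97 [ 8.7  13.91 18.78]
155 55 [14.84 17.51 19.66]
170 113 [ 2.82 22.19 48.25]
185 58 [ 2.12 23.33 53.86]
```

Free and leaning at about 21°. I retreat along the finger line.

Emit:
jog_arm(plan=[0.0033,-0.0009,0.0094,0,0,0,0.0082,-0.0024,0.0235,0,0,0,0.0164,-0.0047,0.047,0,0,0,0.027,-0.0078,0.077,0,0,0,0.0394,-0.0114,0.113,0,0,0,0.0394,-0.0114,0.14,0,0,0,0.0394,-0.0114,0.14,0,0,0,0.0394,-0.0114,0.14,0,0,0])

```text
clock: 15.2
eef_pos: [622.7, 143.2, 294.2]
eef_rot: [-2.793, 0.0, 1.29]
wrist_force: [-0.0, -0.6, -0.2]
finger_gap: 32.0
finger_force: 0.0
```

Run:
```python
from h import *
np.set_printoptions(precision=2,suppress=True)
s=show(); B=np.stack([ex,ey,ez],1)
p,d,c=snap('side','side9'); X=cloud(d,c); L=((X-H)@B)
k=(L[...,0]>-40)&(L[...,0]<70)&(abs(L[...,1])<70)
for z in range(65,190,15):
    m=k&(abs(L[...,2]-z)<5); print(z,m.sum(),np.percentile(L[m][:,0],[5,50,95]),np.percentile(L[m][:,1],[3,97])) if m.sum() else 0
cv2.imwrite('pics/c9.png',cv2.resize(p[190:310,240:360],(600,600),interpolation=cv2.INTER_CUBIC)[:,:,::-1])
```

```text
t 15.2 tcp [622.68 143.19 294.23] stand [ 61.6   -0.03 294.23] F [-0.02 -0.61 -0.2 ] gap 32.044423624226575 0.0 q [0.11 0.69 0.79 0.14 1.98 0.43]
65 136 [-19.45 -15.11  -2.51] [-59.86  61.76]
80 113 [-14.27  -8.69   2.49] [-59.06  61.02]
95 136 [-9.54 -3.56  8.26] [-59.5   62.05]
110 132 [-3.07  2.69 12.82] [-58.14  62.16]
125 129 [ 3.96  8.06 20.11] [-59.87  63.21]
140 157 [ 8.5  14.82 32.44] [-61.1   64.12]
155 93 [15.1  17.49 21.18] [-50.67  56.78]
170 128 [18.84 22.59 27.03] [-50.64  54.94]
185 45 [22.99 25.88 30.21] [-48.9   51.91]
```

View pics/c9.png

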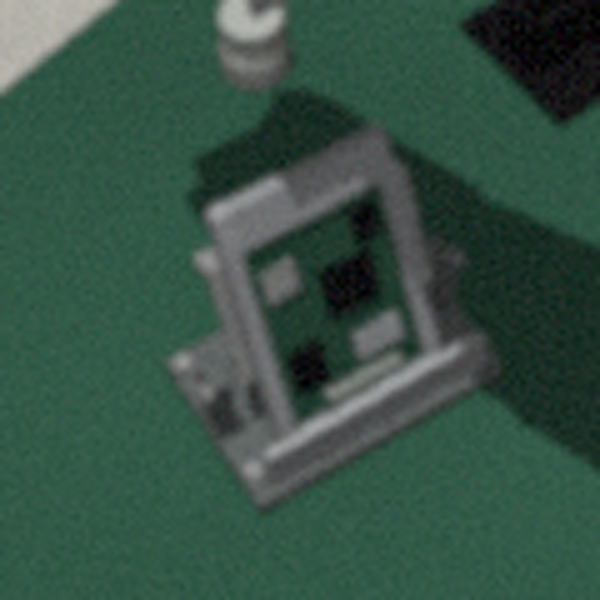

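The carrier stands in the channel behind the lip, centred and leaning on the open back-rest. The gripper is clear, so I hand the job in.

```bash
python3 -c "
from cell import manip; print(manip.sign_off())"
```

```text
the job is handed in; nothing more can be done
None
```

The back-rest is open against its stop, and the middle-sized carrier stands centred in the channel, leaning back about 21° with the gripper clear; the job was handed in at about 15 s (sign-off returned no verdict).

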